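# Shut the UV curing box and show a brass piece to the inspection camera

### The job

The next batch already lies in the UV curing box, and its light would spoil the inspection picture: first push the box's door shut until its spring catch has pulled it fully home. Then lift the L-shaped brass piece out of its pin jig and hold it in the air before the inspection camera, back (the side it lay on) squarely to the lens, the middle of its long leg 150 mm in front of the lens on the camera's line of sight, and the long leg parallel to the camera's wide side. Finish while still holding it there; do not bump the camera, leave everything else where it is, and keep the door shut.

Things in the scene. Friction and masses are not known exactly. Their poses are not given: they have to be found in the camera images.
- curing_box_door (a joint): Angle (rad) of the curing box's door, grey frame with amber window: 0 = fully shut on a stiff stop, grows as it opens toward the robot, to 1.6. Stays where left. From 0.08 down to about 0.025 rad a spring roller catch at the free edge resists with about 6 N there; past that it draws the door to 0 and holds it. Under 0.02 is seated.
- curing_box: Small white UV curing box, fixed, 170 mm deep (x) x 240 mm wide (y) x 150 mm high; origin under its centre; -x is its front, facing the robot. Hinge line at (-85, 119) mm, its left front edge seen from the robot. A panel with a knob on the roof reaches 163 mm.
- door_hinge (a point): Point on the door's upright hinge line, 80 mm above the table, in the plane of the door's inner face. Its frame turns with the door: y points from the free edge to the hinge (the door extends 237 mm along -y), x is square to the door, from outer to inner face (into the box when shut), z up. Door shut: axes as curing_box.
- door_push (a point): A good place to push, along +x (axes as door_hinge): outer face of the door, solid top rail, 175 mm from the hinge line, 123 mm above the table. Door 14 mm thick, 12 to 148 mm above the table; top rail 98 to 148 mm. A bow handle at 26 to 84 mm height, 215 mm from the hinge, stands 24 mm out of the outer face.
- jig: Aluminium plate 150 (x) x 250 (y) x 12 mm, fixed; origin under its centre, z up. Steel pins 8 mm thick, 14 mm high stand on it round the brass piece with 1.7 mm play, at (x, y) mm (-55,-78), (-55,78), (-31,-106), (-31,106), (30,106), (55,82), (-7,-78). Screw heads 5 mm high in the corners. No pins near the middle of the long leg.
- brass_l: Solid L-shaped brass piece, 36 mm thick, 0.34 to 0.59 kg, flat in the jig. Origin: underside, centre of its 98 x 200 mm outline; axes as the jig at the start. Long leg: x -49 to -13, y -100 to 100 mm. Short leg: x -13 to 49, y 64 to 100 mm. z 0 (back, facing down, 12 mm above the table) to 36. Centre of mass (-19, 19, 18). Grasp across the long leg, y -40 to 40.
- back_mid (a point): Middle of the long leg on the back (underside) of the brass piece: at (-31, 0, 0) mm of brass_l, same axes.
- front_mid (a point): The point opposite, on the top of the long leg: at (-31, 0, 36) mm of brass_l.
- camera: Black inspection camera head, 44 x 80 x 40 mm, round lens between two light bars, on a fixed steel stand (foot 110 x 100 mm, whole thing under 110 mm high). Origin: centre of the lens front. z: line of sight, out of the lens, up and leaning 30 degrees, roughly back toward the robot. y: along its wide (80 mm) side, level. x square to both.
- focus (a point): Point in the air 150 mm in front of the lens on its line of sight, about 0.22 m above the table; axes as camera. Nothing is to be seen there. The brass piece's back_mid belongs here, its z axis along the camera's z axis and its y axis parallel to the camera's y axis, either way round.
- glue_bottle: White glue bottle with a red tip, 34 mm thick, 100 mm high, upright; origin under its centre. Leave it alone.
- tape_black: Roll of black tape, 70 mm across, 18 mm high, lying flat; origin under its centre. Leave it alone.
- screwdriver: Screwdriver with a red handle, 191 mm long, 26 mm thick, lying; origin under its centre. Leave it alone.

How it is judged:
On the way, in this order (a step that is already met when the one before it is completed fails the run):
1. the door is seated on its catch while the brass piece still lies in the jig (value of joint curing_box_door below 0.02 rad and distance of brass_l from where it was at the start of the episode below 0.01 m), for 0.3 s.
2. the brass piece is lifted clear of the jig pins, the door still shut (height (world z) of back_mid above 0.04 m and contact force between the fingers and brass_l above 1 N and value of joint curing_box_door below 0.02 rad), for 0.1 s.
At the end, for the whole second after the job is handed in: Door under 0.02 rad; the gripper holds the brass piece still, off camera and jig, back_mid within 15 mm of the point 150 mm before the lens, back to the lens and square within 8 degrees, long leg within 8 degrees of the camera's wide side; loose bystanders within 20 mm of their places (value of joint curing_box_door below 0.02 rad and distance between back_mid and focus below 0.015 m and z of front_mid in the frame of camera above 0.165 m and angle between the z axis of brass_l and the z axis of camera, either way round below 0.14 rad and angle between the y axis of brass_l and the y axis of camera, either way round below 0.14 rad and contact force between the fingers and brass_l above 1 N and contact force between brass_l and camera below 0.1 N and contact force between brass_l and jig below 0.1 N and linear speed of brass_l below 0.02 m/s and distance of each of glue_bottle, tape_black, screwdriver from where it was at the start of the episode below 0.02 m); the arm keeps its last pose, push and grip.
It fails at once if the camera is bumped (contact force between camera and anything else above 2 N).
It fails at once if a bystander is knocked away (distance of any of glue_bottle, tape_black, screwdriver from where it was at the start of the episode above 0.03 m).
It fails at once if the door comes open again once the piece is up (height (world z) of back_mid above 0.06 m and value of joint curing_box_door above 0.03 rad).
It also fails if it takes over 62 s, if anything falls off the work surface, if the arm or the gripper's body presses on something with over 40 N, if the wrist force passes 120 N, or if a joint passes its speed limit or range.

### The arm

A 7-joint arm with a two-finger parallel gripper is mounted at the origin on the work surface; the furniture and walls round the work are solid. World frame = base frame: x ahead of the robot, y to its left, z up, the work surface at z = 0. Lengths are in m, angles in rad, forces in N, time in s.
With the tool pointing down it reaches from about 0.35 to 0.9 m from the base axis. Payload 8.1 kg.
Tool frame: the origin (TCP) lies on the mounting face of the last link; the fingertips stand 173 mm ahead of it and the grasp point (between the pads) lies 155 mm ahead of it; z points along the fingers, y is the line along which they close (so a half turn about z gives the same grasp; the last joint's range is limited). The gripper opens to 85 mm and grips with 20 to 120 N. Pads are 22 mm wide; open, the fingers measure 114 mm over their backs; the gripper's body (76 mm by 85 mm) begins 54 mm behind the grasp point. The pads swing forward as they close: fully open they stand 13 mm farther back than shut.
Start: joints at [-1.4, 0.434, 0.025, 1.573, -0.012, 1.134, -0.075], TCP at [0.169, 0.602, 0.405] pointing down, gripper open.
Joint ranges: [-2.62, 2.62], [-0.44, 2.09], [-1.27, 1.32], [0.08, 2.57], [-1.32, 4.46], [0.12, 2], [-2.74, 2.74]. Speed limits (rad/s): [2.22, 2.22, 3.01, 3.01, 3.14, 3.14, 3.14].

### API

Orientations are given as a rotation vector (axis times angle).
In Python, from workcell import arm gives the robot as it stands. The module is installed in compiled form; this text tells all that it offers. Calls block until the motion is done:
- arm.move_to(position, orientation): joint-space move of the TCP to a pose.
- arm.servo_line(position, ori=None, max_speed=0.15, contact_N=None): straight line of the TCP; ori=None keeps the orientation; max_speed is the mean speed in m/s. With contact_N (N) it stops when the force on the tool has changed by that much, and returns True; else False.
- arm.move_joints(angles): joint-space move.
- arm.command_gripper(opening, force=None): finger opening in m; force is the grip in N (None keeps the last); returns when the fingers have stopped.
- arm.wait(seconds).
- arm.ik(position, orientation): joint angles nearest the present ones, or None.
- arm.grab_frame(name): name is "scene" or "top"; returns a dict with "color" (384x512x3 uint8, red, green, blue), "vertical_fov" (degrees; the focal length in pixels is half the picture's height over the tangent of half this angle, whatever the lens; pixels are square), "cx", "cy" (the principal point, pixels), "eye" and "rotation" of the camera in the world. Camera axes: x right, y up, looking along -z (the intrinsics and any distortion apply to the point x, -y, -z); pixel columns grow to the right and rows downward; lengths in m; the calibration is good to about 2 mm. A picture is of the moment at which its call begins. There is no depth.
A pose or a line that the arm cannot do raises arm.IKError and nothing moves.
- arm.sign_off(): hands the job in; it is judged then, once.
Readings, each from a call of its own:
- arm.get_time(): time.
- arm.get_joint_pos(): joint angles.
- arm.get_qvel(): joint speeds.
- arm.get_tau(): joint torques, N m.
- arm.get_tcp_pos(): TCP position.
- arm.get_orientation(): TCP orientation.
- arm.get_wrist_force(): force on the tool from outside, world axes, zero at the start.
- arm.get_ft_torque(): the same for the moment, N m.
- arm.get_width(): finger opening in m.
- arm.get_gripper_force(): force on a finger pad.
Only numpy, scipy, OpenCV 4.12 (cv2) and the standard library are available. Lean on these libraries where they do the work, as an engineer would, in place of code of your own. Each camera call takes 0.05 s, during which the arm holds its last target. There are 200 camera calls.

## Working session

There is one attempt and no reset: what is moved stays moved. The work goes in short steps, each a Python script; the robot and the scene stay as the last script left them, time stands still between calls to the robot, and variables do not carry over. Pictures are saved under pics/ and viewed, at most 10 in all, crops included, and the job is handed in when it is done.

```bash
mkdir -p pics; python3 - <<'E'
from workcell import arm
import cv2,pickle
for n in("scene","top"):
    f=arm.grab_frame(n); pickle.dump(f,open(n+".pkl","wb"))
    cv2.imwrite(f"pics/{n}0.png",cv2.resize(f["color"][:,:,::-1],(800,600),interpolation=cv2.INTER_CUBIC))
    print(n,{k:v for k,v in f.items() if k!="color"})
E
```

```text
scene {'vertical_fov': 44.79633127427494, 'cx': 248.2490484583304, 'cy': 187.9642253303103, 'eye': array([-0.41716212, -0.51401899,  0.92696697]), 'rotation': array([ 0.8732959 , -0.52785978, -0.95612681])}
top {'vertical_fov': 56.570320897540135, 'cx': 256.14801519642634, 'cy': 189.4111783085084, 'eye': array([0.46789509, 0.01670265, 1.32536551]), 'rotation': array([ 0.0850428 , -0.04373353, -1.55247778])}
```

View pics/scene0.png

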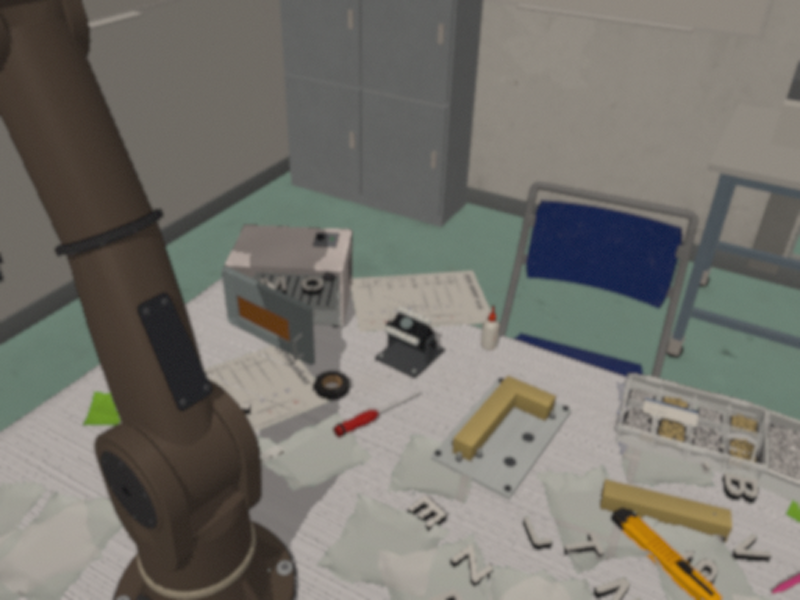

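View pics/top0.png

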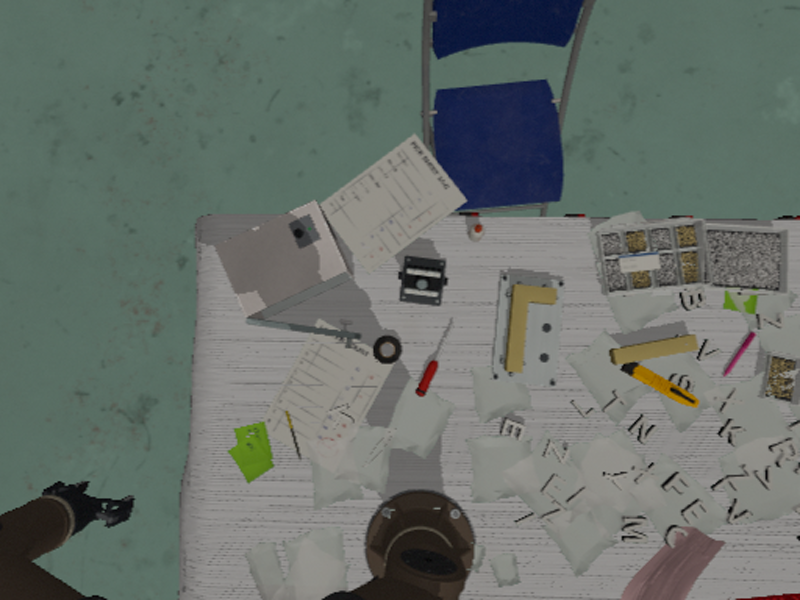

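The scene picture shows the box at the back left with its door partly open, then the camera head, screwdriver, tape, glue bottle and jig. In the top view (800 px wide) the box is at about (285,260), the camera at (423,280) and the jig at (528,327). The door runs from (250,320) to (360,337). I'll enlarge both areas.

```bash
python3 - <<'E'
import cv2,pickle
f=pickle.load(open("top.pkl","rb"))["color"][:,:,::-1]
for n,(x0,y0,w,h,s) in {"a":(130,124,128,100,6),"b":(250,130,120,120,5)}.items():
    c=cv2.resize(f[y0:y0+h,x0:x0+w],None,fx=s,fy=s,interpolation=cv2.INTER_CUBIC)
    for i in range(0,w,20): cv2.putText(c,str(x0+i),(i*s,10),0,.4,(0,0,255),1); cv2.line(c,(i*s,12),(i*s,18),(0,0,255),1)
    for i in range(0,h,20): cv2.putText(c,str(y0+i),(0,i*s+4),0,.4,(0,0,255),1)
    cv2.imwrite(f"pics/top_{n}.png",c)
E
```

```text
(no output)
```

View pics/top_a.png

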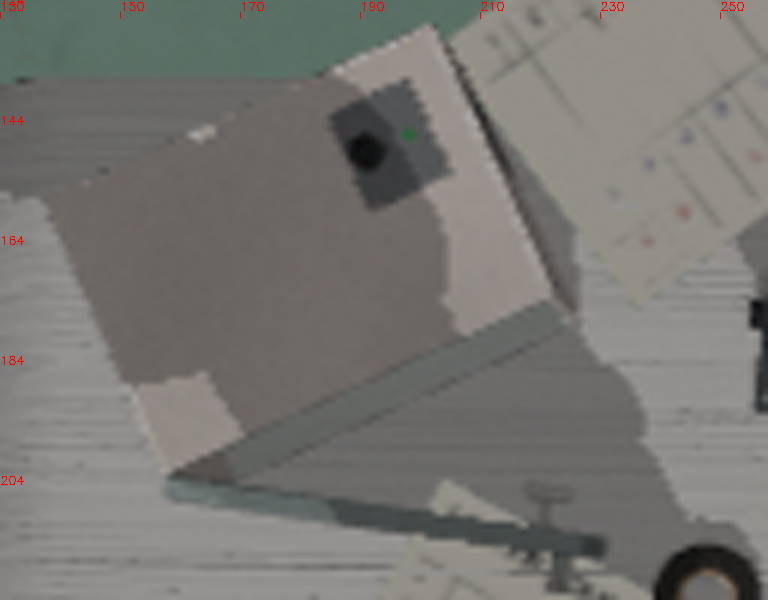

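View pics/top_b.png

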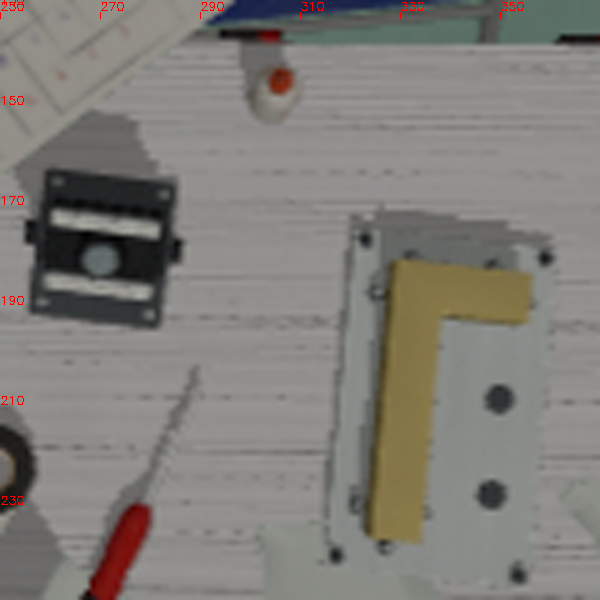

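Top crop a shows the box roof corners at crop px (45,200), (430,25) and (165,475). The door runs from its hinge at about (167,485) to its free end at about (605,545), roughly 35° open. Crop b shows the jig screws at (366,239), (545,257), (518,573) and (336,554), the brass top corners, and the camera lens at (100,260).

Next I'll enlarge the scene view to get heights.

```bash
python3 - <<'E'
import cv2,pickle
f=pickle.load(open("scene.pkl","rb"))["color"][:,:,::-1]
for n,(x0,y0,w,h,s) in {"a":(138,138,160,116,5),"b":(270,220,110,100,6)}.items():
    c=cv2.resize(f[y0:y0+h,x0:x0+w],None,fx=s,fy=s,interpolation=cv2.INTER_CUBIC)
    cv2.imwrite(f"pics/sc_{n}.png",c)
E
```

```text
(no output)
```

View pics/sc_a.png

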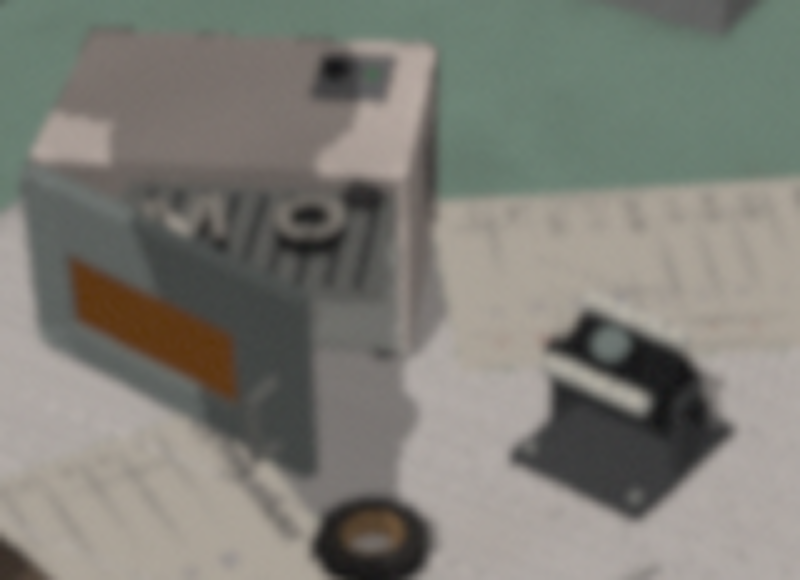

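View pics/sc_b.png

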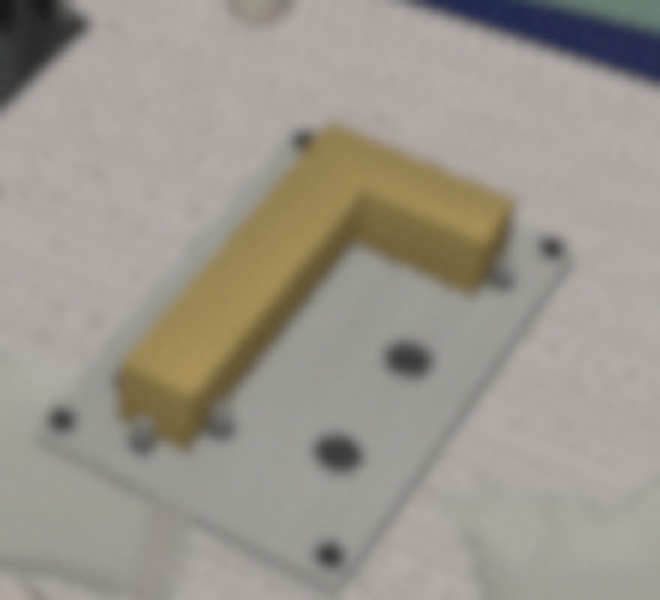

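Scene crop a shows the roof corners at (92,30), (432,42), (400,180) and (30,160), the door's free top corner at about (312,300), and the lens at (610,342). Scene crop b shows the brass top corners at (332,124), (513,203), (362,197), (190,392) and (127,367). I'll fit the poses now.

```bash
cat > fit.py <<'E'
import numpy as np,pickle
from scipy.optimize import least_squares
from scipy.spatial.transform import Rotation as R
F={n:pickle.load(open(n+".pkl","rb")) for n in("scene","top")}
C={"ta":("top",130,124,6),"tb":("top",250,130,5),"sa":("scene",138,138,5),"sb":("scene",270,220,6)}
def px(c,u):
    n,x0,y0,s=C[c]; return n,(np.asarray(u,float)+.5)/s-.5+[x0,y0]
def proj(n,P):
    f=F[n]; q=(np.atleast_2d(P)-f["eye"])@R.from_rotvec(f["rotation"]).as_matrix()
    fl=f["color"].shape[0]/2/np.tan(np.radians(f["vertical_fov"])/2)
    return np.c_[f["cx"]+fl*q[:,0]/-q[:,2],f["cy"]-fl*q[:,1]/-q[:,2]]
def pose(p,L): # x,y,yaw
    return R.from_euler("z",p[2]).apply(L)+[p[0],p[1],0]
def fit(obs,x0,model=pose,name=""):
    it=[(*px(c,u),np.array(l,float)/1000) for c,u,l in obs]
    r=lambda p:np.concatenate([(proj(n,model(p,l))-u).ravel() for n,u,l in it])
    s=least_squares(r,x0,loss="soft_l1"); print(name,s.x.round(4),"\n",r(s.x).reshape(-1,2).round(1).tolist()); return s.x
def mk(c,us,ls): return [(c,u,l) for u,l in zip(us,ls)]
E
cat > run1.py <<'E'
from fit import *
B=[(-49,100,48),(49,100,48),(49,64,48),(-13,64,48),(-13,-100,48),(-49,-100,48)]
b=fit(mk("tb",[(392,260),(532,273),(528,323),(442,316),(420,542),(368,535)],B)+
 mk("sb",[(332,124),(513,203),(362,197),(190,392),(127,367)],[B[i] for i in(0,1,3,4,5)]),[.6,-.2,-1.57],name="brass")
X=[(85,120,150),(85,-120,150),(-85,-120,150),(-85,120,150)]
x=fit(mk("ta",[(45,200),(430,25),(548,300),(165,475)],X)+mk("sa",[(92,30),(432,42),(400,180),(30,160)],X),[.75,.27,.4],name="box")
h=pose(x,np.array([-.085,.119,0]))
dm=lambda p,L:R.from_euler("z",x[2]+p[0]).apply(L)+h   # sign found by fit
D=[(-14,-237,148),(0,-237,148)]
fit(mk("ta",[(603,557),(607,537)],D)+mk("sa",[(310,303),(318,300)],D),[-.5],dm,"door")
for c,us in(("tb",[(45,170),(177,182),(160,327),(28,312)]),("sa",[(735,430),(637,518),(513,458)])):pass
K=[(55,50,0),(55,-50,0),(-55,-50,0),(-55,50,0)]
K=[(a,b_,5) for a,b_,_ in K]
k=fit(mk("tb",[(45,170),(177,182),(160,327),(28,312)],K)+mk("sa",[(735,430),(637,518),(513,458)],[K[1],K[2],K[3]]),[.7,.0,0],name="foot")
l=fit([("tb",(100,260),(0,0,0)),("sa",(610,342),(0,0,0))],[.7,0,.09],lambda p,L:p[None],"lens")
print("lens in foot",R.from_euler("z",-k[2]).apply(l-[k[0],k[1],0]))
for n,c,us in(("glue","tb",[(272,105)]),("tape","ta",[(707,590)]),("sd","tb",[(195,370),(100,590)])):
  for u in us:
    s=least_squares(lambda p:(proj(px(c,u)[0],[*p,.01])-px(c,u)[1]).ravel(),[.6,0]); print(n,s.x.round(3))
E
python3 run1.py
```

```text
brass [ 0.5013 -0.2468 -1.6596] 
 [[0.4, -0.0], [-0.2, 0.2], [-0.2, 0.2], [-0.4, -0.2], [-0.2, 0.6], [0.0, 0.9], [-0.1, -0.5], [1.0, -0.4], [0.5, -1.1], [0.7, 1.0], [-0.9, -0.7]]
box [0.6412 0.3088 0.4449] 
 [[-0.9, 0.4], [0.1, 0.1], [0.9, -0.2], [-1.2, 0.6], [-0.1, -0.3], [1.0, 0.8], [1.2, -0.5], [-0.5, -0.6]]
door [-0.5528] 
 [[-3.8, -0.0], [-3.9, -0.9], [-2.0, -0.3], [-0.4, -1.9]]
foot [ 0.6154  0.0023 -0.1032] 
 [[-0.3, -0.5], [-0.1, 0.2], [-0.1, 0.4], [-0.5, 0.2], [0.7, -0.1], [1.1, 0.4], [-0.6, -0.1]]
lens [0.5963 0.005  0.0952] 
 [[-0.3, 0.2], [0.3, -0.0]]
lens in foot [-0.01933733  0.00074955  0.09524334]
glue [ 0.724 -0.123]
tape [0.456 0.082]
sd [ 0.526 -0.068]
sd [ 0.364 -0.001]
```

The fits are consistent: residuals are about 1 px, and the lens lies on the foot's midplane. Next I'll check reachability, then shut the door.

```bash
cat > geo.py <<'E'
import numpy as np
from scipy.spatial.transform import Rotation as R
from workcell import arm
BR=(.5013,-.2468,-1.6596); BOX=.4449; H=np.array([.513,.3796,0]); LENS=np.array([.5963,.005,.0952]); CY=-.1032
def down(yaw): return R.from_euler("z",yaw)*R.from_euler("x",np.pi)   # tool x at yaw, z down
def push(a,gap,tipz=.108,flip=0,r=.175):   # a: door angle; gap: tool axis to outer face
    t=R.from_euler("z",BOX-a)
    return H+t.apply([-.014-gap,-r,0])+[0,0,tipz+.173], (down(BOX-a+flip*np.pi)).as_rotvec()
RB=R.from_euler("z",BR[2]); Y0=.014
def grasp(sgn,tipz=.020):     # tool y along -/+ brass x
    q=RB*R.from_euler("z",-sgn*np.pi/2)*R.from_euler("x",np.pi)
    return np.array([BR[0],BR[1],0])+RB.apply([-.031,Y0,0])+[0,0,tipz+.173], q
ZC=R.from_euler("z",CY).apply([-.5,0,np.sqrt(.75)]); FOC=LENS+.15*ZC
def final(sgn,ys,tipz=.020,back=0,dp=np.zeros(3),extra=R.identity()):
    y=ys*R.from_euler("z",CY).apply([0,1,0]); RF=R.from_matrix(np.c_[np.cross(y,ZC),y,ZC])
    p,q=grasp(sgn,tipz); bm=np.array([BR[0],BR[1],0])+RB.apply([-.031,0,0])+[0,0,.012]
    return FOC+back*ZC+(RF*RB.inv()).apply(p-bm), RF*RB.inv()*q
E
python3 - <<'E'
from geo import *
for fl in(0,1): print("push",fl,[np.round(arm.ik(*push(a,g,flip=fl)),2) if arm.ik(*push(a,g,flip=fl)) is not None else None for a,g in((.553,.05),(0,.011))])
for s in(1,-1):
    p,q=grasp(s); print("grasp",s,p.round(3),np.round(arm.ik(p,q.as_rotvec()),2) if arm.ik(p,q.as_rotvec()) is not None else None)
    for ys in(1,-1):
        p,q=final(s,ys); j=arm.ik(p,q.as_rotvec()); print(" final",ys,p.round(3),None if j is None else np.round(j,2))
E
```

```text
push 0 [array([-1.11,  0.42,  0.72,  2.11, -0.41,  0.75, -1.81]), array([-0.87,  0.59,  0.63,  1.8 , -0.43,  0.89, -1.17])]
push 1 [array([-0.72,  0.36,  0.19,  2.08, -0.1 ,  0.72,  1.  ]), array([-0.48,  0.52,  0.05,  1.77, -0.03,  0.85,  1.6 ])]
grasp 1 [ 0.518 -0.217  0.193] [ 0.    0.63  0.43  1.96 -0.42  0.64  2.18]
 final 1 [0.433 0.036 0.382] [-0.67  0.    0.39  2.29  0.5   0.41  2.34]
 final -1 [0.43  0.008 0.382] [-1.   -0.05  0.79  2.32  0.49  0.39 -0.72]
grasp -1 [ 0.518 -0.217  0.193] [-0.17  0.7   0.7   1.97 -0.67  0.72 -0.72]
 final 1 [0.433 0.036 0.382] [-0.98 -0.02  0.7   2.3   0.52  0.41 -0.81]
 final -1 [0.43  0.008 0.382] [-0.7  -0.02  0.49  2.3   0.44  0.38  2.46]
```

```bash
python3 - <<'E'
from geo import *
arm.command_gripper(0,force=40)
arm.move_to(*push(.553,.07,tipz=.19,flip=1))
arm.servo_line(*push(.553,.07,flip=1),max_speed=.1)
c=arm.servo_line(*push(.553,.0,flip=1),max_speed=.04,contact_N=2)
p=arm.get_tcp_pos(); a0=push(.553,0,flip=1)[0]
g=-R.from_euler("z",-(BOX-.553)).apply(p-a0)[0]
print(c,"gap",g,arm.get_wrist_force(),arm.get_time())
if c:
    for a in np.arange(.45,.1,-.1):
        arm.servo_line(*push(a,g,flip=1),max_speed=.06); print(a,arm.get_wrist_force().round(1))
    for a in(.1,.05,.02,0,-.02,-.04):
        k=arm.servo_line(*push(a,g,flip=1),max_speed=.03,contact_N=22); print(a,k,arm.get_wrist_force().round(1),arm.get_time())
        if k: break
E
```

```text
False gap 0.00011640095529059568 [-0.27513766  0.29165024 -0.4412207 ] 5.4083
```

```bash
python3 - <<'E'
from geo import *
import cv2
a=arm.grab_frame("top")["color"][110:240,120:260,::-1]; b=arm.grab_frame("scene")["color"][130:260,130:270,::-1]
cv2.imwrite("pics/d1.png",cv2.resize(np.hstack([a,b]),None,fx=2.8,fy=2.8,interpolation=cv2.INTER_CUBIC))
E
```

```text
(no output)
```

View pics/d1.png

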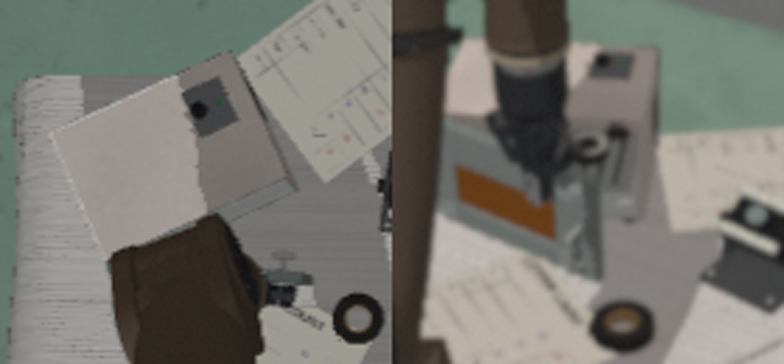

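The finger sits against the door's top rail and has already moved the door a little with very low resistance, so no contact was triggered. I'll continue the arc.

```bash
python3 - <<'E'
from geo import *
g=.011
for a in list(np.arange(.45,.24,-.1))+[.2,.16,.12,.09,.06,.04,.02,0,-.02,-.04,-.06]:
    k=arm.servo_line(*push(a,g,flip=1),max_speed=.05 if a>.2 else .03,contact_N=18)
    F=arm.get_wrist_force(); n=R.from_euler("z",-(BOX-a)).apply(F)
    print(round(a,2),k,n.round(1),round(arm.get_time(),2))
    if k or n[0]<-16: break
E
```

```text
0.45 False [ 0.1 -0.2 -0.4] 5.81
0.35 False [ 0.  -0.7  0.1] 6.31
0.25 False [-0.3  0.2 -0.6] 6.81
0.2 False [ 0.5 -0.4  0.1] 7.25
0.16 False [ 0.3  0.1 -0.6] 7.63
0.12 False [ 1.  -0.3  0.1] 8.02
0.09 False [-0.4  0.3 -0.2] 8.34
0.06 False [-4.2  0.1  0. ] 8.67
0.04 False [-7.1 -1.   0.3] 8.93
0.02 False [-5.9 -0.7 -0.8] 9.2
0 False [-1.9 -0.2 -0.9] 9.47
-0.02 False [-11.    0.3   0. ] 9.73
-0.04 True [-3.6 -0.1  6.9] 9.94
```

The force trace shows the catch resisting at about 7 N, then a drop as it drew in, then the hard stop. I'll back off, check with a picture, and go to pre-grasp.

```bash
python3 - <<'E'
from geo import *
import cv2
arm.servo_line(*push(0,.08,flip=1),max_speed=.08)
arm.servo_line(*push(0,.08,tipz=.2,flip=1),max_speed=.15)
arm.command_gripper(.075)
p,q=grasp(-1); arm.move_to(p+[0,0,.12],q.as_rotvec()); arm.servo_line(p+[0,0,.045],max_speed=.1)
fs={n:arm.grab_frame(n)["color"][:,:,::-1] for n in("top","scene")}
im=np.hstack([cv2.resize(fs["top"][110:250,120:375],None,fx=1.6,fy=1.6,interpolation=cv2.INTER_CUBIC),cv2.resize(fs["scene"][130:270,138:278],None,fx=1.6,fy=1.6,interpolation=cv2.INTER_CUBIC)])
b=cv2.resize(fs["scene"][200:330,250:400],None,fx=2.8,fy=2.8,interpolation=cv2.INTER_CUBIC)
b=cv2.copyMakeBorder(b,0,0,0,im.shape[1]-b.shape[1],0)
cv2.imwrite("pics/d2.png",np.vstack([im,b])); print(arm.get_time(),arm.get_wrist_force())
E
```

```text
15.3667 [ 0.52867608 -0.17462938 -0.91347059]
```

View pics/d2.png

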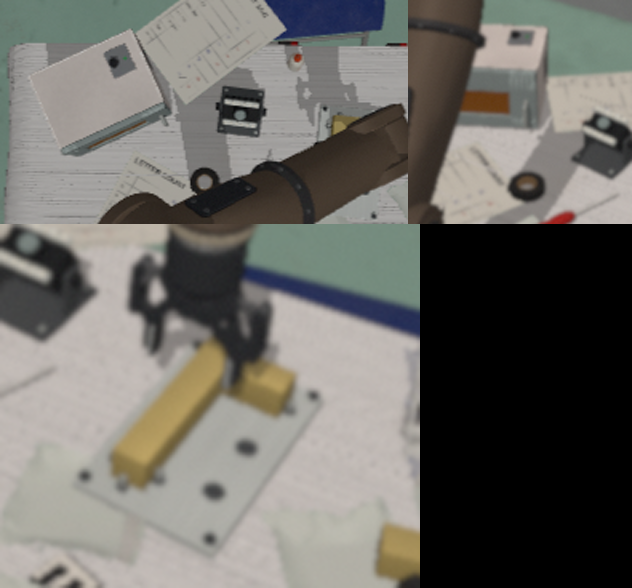

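The door is shut. Before descending, I'll check the fingertip position numerically: the right tip is seen at lower-crop px (235,385), which is full-frame (333.9,257.5) after removing the 224 px offset.

```bash
python3 - <<'E'
from geo import *
from fit import proj
T=R.from_rotvec(arm.get_orientation()); p=arm.get_tcp_pos()
for s in(1,-1):
  for z in(.163,.173): print(s,z,proj("scene",p+T.apply([0,s*.045,z])).round(1), (p+T.apply([0,s*.045,z])).round(3))
print(250+np.array([235,152])/2.8, 200+(np.array([385,355])-224)/2.8)
E
```

```text
1 0.163 [[332.5 257.6]] [ 0.514 -0.262  0.076]
1 0.173 [[332.1 260.4]] [ 0.514 -0.262  0.066]
-1 0.163 [[303.2 244.7]] [ 0.522 -0.173  0.076]
-1 0.173 [[302.9 247.4]] [ 0.522 -0.173  0.066]
[333.92857143 304.28571429] [257.5        246.78571429]
```

The tips project to where they appear, so I'll grasp and lift.

```bash
python3 - <<'E'
from geo import *
p,q=grasp(-1)
k=arm.servo_line(p,max_speed=.06,contact_N=10); print("contact",k,arm.get_tcp_pos()-p)
if not k:
    arm.command_gripper(0,force=80); print(arm.get_width(),arm.get_gripper_force(),arm.get_wrist_force().round(1))
    k=arm.servo_line(p+[0,0,.05],max_speed=.05,contact_N=15)
    print(k,arm.get_width(),arm.get_wrist_force().round(1),arm.get_ft_torque().round(2))
    if not k:
        arm.servo_line(p+[0,0,.17],max_speed=.12)
        a,o=final(-1,1,back=.06); arm.move_to(a,o.as_rotvec())
        a,o=final(-1,1); arm.servo_line(a,max_speed=.06); arm.wait(.5)
        print(arm.get_width(),arm.get_wrist_force().round(1),arm.get_time(),arm.get_tcp_pos()-a)
        import cv2,pickle
        for n in("top","scene"):
            f=arm.grab_frame(n); pickle.dump(f,open(n+"2.pkl","wb"))
        s=[cv2.resize(pickle.load(open(n+"2.pkl","rb"))["color"][y:y+130,x:x+130,::-1],None,fx=3,fy=3,interpolation=cv2.INTER_CUBIC) for n,x,y in(("top",210,130),("scene",200,130))]
        cv2.imwrite("pics/h1.png",np.hstack(s))
E
```

```text
contact False [ 7.84558376e-05 -1.63459116e-04  1.88463224e-04]
0.035046075533088916 80.708327293396 [-1.1  0.4  5.7]
False 0.03468753787409968 [ 0.3  1.  -5.2] [ 0.07 -0.05 -0.02]
0.034716908242985636 [-0.2  0.2 -5.1] 21.7917 [-2.60084244e-05 -1.75114836e-07  3.21354672e-05]
```

View pics/h1.png

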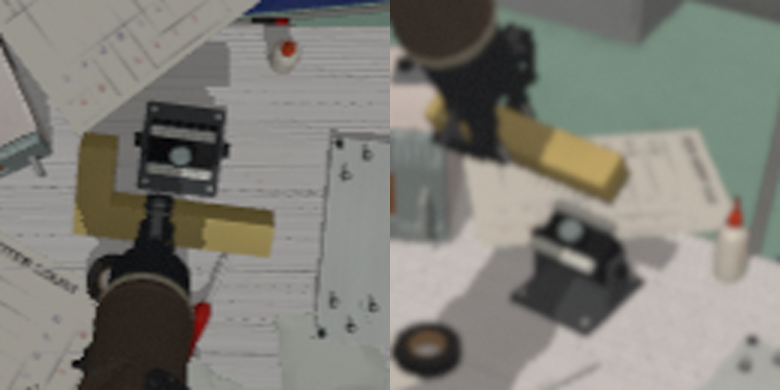

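The piece is held before the camera and looks as intended. In the top half its right end has corners near (273,210), (273,225) and (270,257). The short leg's end is at (85,133) and (117,135). I'll check this against the prediction.

```bash
python3 - <<'E'
from geo import *
from fit import proj
y=R.from_euler("z",CY).apply([0,1,0]); M=R.from_matrix(np.c_[np.cross(y,ZC),y,ZC])
for L in [(-49,-100,36),(-13,-100,36),(-13,-100,0),(49,100,36),(49,64,36),(49,100,0),(49,64,0),(-49,100,36)]:
    P=FOC+M.apply((np.array(L)-[-31,0,0])/1000)
    print(L,P.round(3),((proj("top",P)-[210,130])*3).round()[0],((proj("scene",P)-[200,130])*3).round()[0]+[390,0])
E
```

```text
(-49, -100, 36) [ 0.478 -0.083  0.247] [266. 258.] [600. 186.]
(-13, -100, 36) [ 0.509 -0.086  0.265] [271. 227.] [621. 153.]
(-13, -100, 0) [ 0.527 -0.088  0.234] [270. 210.] [630. 173.]
(49, 100, 36) [0.583 0.107 0.296] [ 75. 146.] [476.  31.]
(49, 64, 36) [0.579 0.071 0.296] [112. 150.] [506.  43.]
(49, 100, 0) [0.601 0.105 0.265] [ 80. 131.] [487.  53.]
(49, 64, 0) [0.597 0.069 0.265] [115. 136.] [517.  64.]
(-49, 100, 36) [0.499 0.116 0.247] [ 68. 234.] [420. 113.]
```

Predicted and seen corners agree within about 4 mm, well inside the tolerances, so I'm handing in.

```bash
python3 -c "
from workcell import arm
print(arm.get_gripper_force(),abs(arm.get_qvel()).max(),arm.get_time()); print(arm.sign_off())"
```

```text
80.53277850151062 0.0019266451979033073 21.8917
the job is handed in; nothing more can be done
None
```

The door is shut on its catch, and the brass piece is held before the camera within about 4 mm of the focus point; I handed the job in at about 22 s, and sign-off returned no verdict.

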